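# Fit the mini-pancake plate on the tabletop baker

## Robot

A 6-joint arm with a two-finger parallel gripper is mounted at the origin on the work surface. World frame = base frame: x ahead of the robot, y to its left, z up, the work surface at z = 0. Lengths are in mm, angles in degrees, forces in N, time in s.
With the tool pointing down it reaches from about 350 to 850 mm from the base axis. Payload 8.1 kg.
Tool frame: the origin (TCP) lies midway between the tips of the shut fingers; the grasp point (between the pads) lies 19 mm behind it; z points along the fingers, y is the line along which they close (so a half turn about z gives the same grasp; the last joint's range is limited). The gripper opens to 85 mm and grips with 20 to 120 N. Pads are 22 mm wide; open, the fingers measure 114 mm over their backs; the gripper's body (76 mm by 85 mm) begins 54 mm behind the grasp point. The pads swing forward as they close: fully open they stand 13 mm farther back than shut.
Start: joints at [-75.653, 7.471, 85.268, -0, 87.261, -4.893], TCP at [197.735, -566.486, 231.292] pointing down, gripper open.
Joint ranges: [-169.43, 169.43], [-51.17, 129.36], [1.28, 143.12], [-76.62, 256.62], [0, 156.53], [-152.29, 152.29]. Speed limits (degrees/s): [136.94, 136.94, 159.86, 180, 180, 180].

## Interface

Orientations are given as [roll, pitch, yaw] about the fixed x, y, z axes, in that order (R = Rz(yaw) Ry(pitch) Rx(roll)).
In Python, from bench import sense, snapshot, order, finder gives the robot as it stands.
- The arm moves only by the tool send_rows, never from a script. Its argument "steps" is a list of rows, each a list of 2 entries, a list of its own where there are three numbers: the shift along the world's x, y, z in units of 30 mm (1.0 is 30 mm), then the turn, a rotation vector about the world's x, y, z in rad. In form: [[[dx, dy, dz], [wx, wy, wz]], ...]. A call has 1 to 10 rows; each row is the pose to reach, as a shift and turn from the pose commanded when the call began; what a row does not reach only later rows make up. A row lasts 1/8 s, in which the tool goes at most 62.5 mm and 10.7 degrees, less where a joint would pass 70% of its speed; a pose out of reach is approached as far as the arm can. A call with a gripper value outside its range is refused whole. "fingers" is the closure, from 0 (fully open) to 1 (shut), set as the call begins (left out, the last holds). The fingers move at their own pace and stop on an object; "squeeze" is the grip in N (left out, the last holds). Time passes only in rows, so rows that repeat a pose let the fingers close. It gives the time, the measured TCP pose, the force, the opening and the grip force at its end, in the units of the state.
- sense(): the state, without advancing time (a new reading comes with each control period).
- snapshot(name): name is "scene" or "top"; returns a dict with "img" (384x512x3 uint8, red, green, blue), "K" (3x3 intrinsics, pixels), "k1" (the pictures are not rectified: a ray, as slopes to the right and down, at radius r is drawn at 1 + k1 r^2 times it, then the intrinsics apply), "pose" (4x4, takes a point from camera to world coordinates). Camera axes: x right, y up, looking along -z (the intrinsics and any distortion apply to the point x, -y, -z); pixel columns grow to the right and rows downward; lengths in mm; the calibration is good to about 2 mm. A picture is of the moment at which its call begins. There is no depth.
- order.hand_in(): hands the job in; it is judged then, once.
Trained networks look in the newest picture that a camera, given by its name, has taken for a name from the list of things; names that differ only in an ending like _2 or _b are one class to them, and where a whole thing is asked for, a point or a joint stands for the part that bears it (a point fixed in the world has none). Each returns a list of dicts, best first, with "confidence" (0 to 1); they miss things now and then, are a little off and sometimes report something else, mostly with a low value. They report only what shows in the picture. A call takes as long as a camera call. They do not tell look-alikes from the thing itself.
- finder.find_in(label, camera): "box" ([left, top, width, height] as shares, 0 to 1, of the picture: columns of its width, rows of its height, round what is visible of it).
- finder.trace(label, camera): "mask" (384x512 bool, what is visible of it) and "box" ([left, top, width, height] as shares, 0 to 1, of the picture: columns of its width, rows of its height, round what is visible of it).
- finder.pinpoint(label, camera): "at" ([column, row] as shares, 0 to 1, of the picture: columns of its width, rows of its height: a listed point, or the origin of a listed thing).
The state is a dict: "time": time; "joint_pos": joint angles; "qd": joint speeds; "joint_efforts": joint torques, N m; "tool_pos": TCP position; "tcp_rot": TCP orientation; "ft_force": force on the tool from outside, world axes, zero at the start; "wrist_torque": the same for the moment, N m; "finger_gap": finger opening in mm; "grip_force": force on a finger pad.
Only numpy, scipy, OpenCV 4.12 (cv2) and the standard library are available. Lean on these libraries where they do the work, as an engineer would, in place of code of your own. Each camera call takes 0.05 s, during which the arm holds its last target. There are 200 camera calls.

## Task

Fit the mini-pancake plate that lies on the wooden board onto the red tabletop baker: holding its front up, tuck its rear tongue under the lip at the back of the heating bed, slide it back until the hole in its front ear is over the pin, and let the front down gently so that the plate lies flat and square on the bed with the pin in the hole. Let go of it; do not let the plate fall from a height, and leave the other things on the table where they are.

Things in the scene. Friction and masses are not known exactly. Their poses are not given: they have to be found in the camera images.
- plate_grip (a point): Centre of the upright wooden grip bar of the loose dark baking plate (12 round wells, about 0.45 kg): 14 mm thick (x), 64 mm long (y), spanning 18 to 50 mm above the plate's underside; this point is at 34 mm. Plate axes: x from front ear to rear tongue, z up. Main plate 124 (x) by 144 (y) by 10 mm, from 14 mm in front of this point to 110 mm behind; centre of mass 4 to 5 cm behind it.
- plate_hole (a point): Centre, at the level of the plate's underside, of the 12 mm round through hole in the plate's front ear (aluminium, 44 mm wide, 8 mm thick, flush with the underside, ending 20 mm in front of the hole). It is 28 mm in front (-x) of the grip's centre and 34 mm below it. Axes as the plate's.
- plate_tongue (a point): Middle of the rear end of the plate's tongue, at the level of the underside: aluminium, 70 mm wide, 4 mm thick, standing 16 mm out behind the main plate, flush with its underside. 154 mm behind (+x) the hole. Axes as the plate's.
- baker_pin (a point): Foot, on the bed, of the fixed brass locating pin near the front of the red baker's flat steel bed: 8 mm in diameter, 9 mm tall, top chamfered. Bed 176 (x) by 150 (y) mm, 88 mm above the table, on a body 300 by 220 mm, fixed. Axes are the baker's: x from the pin to the lip at the back, z up.
- baker_lip (a point): Middle of the lower front edge of the fixed aluminium lip at the back of the bed: 110 mm wide, 5 mm thick, its underside 8 mm above the bed, the slot below it 16 mm deep. It is 143 mm behind (+x) the pin's axis, so with the pin in the hole the tongue reaches 11 mm under it. Axes as the baker's.
- board: Wooden board on the table, fixed, 250 by 200 by 18 mm, on which the plate lies at the start. Origin: centre of its underside.
- palette_knife: Palette knife lying flat on the table, 270 mm long along its x, 28 mm wide, 22 mm high, black handle. Leave it alone. Origin: its middle, on the table.
- oil_bowl: Small white bowl, 72 mm across, 35 mm high. Leave it alone. Origin: centre of its underside.
- spray_bottle: White spray bottle with blue head, 74 mm across, 200 mm tall. Leave it alone. Origin: centre of its underside.
- squeeze_bottle: Grey squeeze bottle with white nozzle, 64 mm across, 175 mm tall. Leave it alone. Origin: centre of its underside.
- utensil_cup: Magenta cup with a whisk and two scrapers in it, 104 mm across, 270 mm tall with them. Leave it alone. Origin: centre of its underside.
- waffle_plate: Spare waffle plate with square pits, no grip and no hole, 124 by 144 by 10 mm, lying flat on the table at the robot's right. Leave it alone. Origin: centre of its underside.
Things that resemble listed ones, but are neither listed nor needed, are in the scene too. What is meant by the part that bears plate_grip is not orange, and is the smaller of those in its own colour.

How it is judged:
By the outcome, as a careful person would: the job done as asked, in the order asked, and still so for the second after the job is handed in, with the robot touching nothing.
It also fails if it takes over 51 s, if anything falls off the work surface, if the arm or the gripper's body presses on something with over 40 N, if the wrist force passes 120 N, or if a joint passes its speed limit or range.

## Working session

There is one attempt and no reset: what is moved stays moved. The work goes in short steps, Python scripts to look and compute and a tool call to move; the robot and the scene stay as the last step left them, time stands still between calls to the robot, and variables do not carry over. Pictures are saved under pics/ and viewed, at most 10 in all, crops included, and the job is handed in when it is done.

Besides the shell and the picture viewer there is one more tool, called after "Emit:" as name([rows], argument=value, ...), one row to a line, values as JSON. send_rows: Moves the arm, as the interface text tells. Its arguments: {"type":"object","properties":{"steps":{"type":"array"},"fingers":{"type":"number"},"squeeze":{"type":"number"}},"required":["steps"]}

```bash
mkdir -p pics; cat > h.py <<'E'
import numpy as np, cv2
from bench import sense, snapshot, order, finder
def ray(s,px):
    K=np.array(s["K"]);P=np.array(s["pose"]);k=s["k1"]
    d=np.array([(px[0]-K[0,2])/K[0,0],(px[1]-K[1,2])/K[1,1]]);u=d.copy()
    for _ in range(20): u=d/(1+k*(u@u))
    v=P[:3,:3]@np.array([u[0],-u[1],-1]);return P[:3,3],v
def atz(s,px,z):
    o,v=ray(s,px);return (o+v*(z-o[2])/v[2]).round(1)
def proj(s,p):
    P=np.array(s["pose"]);K=np.array(s["K"]);c=P[:3,:3].T@(np.array(p)-P[:3,3])
    u=np.array([c[0],-c[1]])/-c[2];u=u*(1+s["k1"]*(u@u));return K[:2,:2]@u+K[:2,2]
def tri(s1,p1,s2,p2):
    o1,v1=ray(s1,p1);o2,v2=ray(s2,p2)
    a=np.linalg.lstsq(np.c_[v1,-v2],o2-o1,rcond=None)[0]
    q1=o1+a[0]*v1;q2=o2+a[1]*v2;return ((q1+q2)/2).round(1),np.linalg.norm(q1-q2).round(1)
def save(n,im): cv2.imwrite("pics/"+n,cv2.cvtColor(im,cv2.COLOR_RGB2BGR))
WH=np.array([512,384])
E
python3 - <<'E'
from h import *
S={}
for c in("scene","top"):
    S[c]=snapshot(c);print(c,np.array(S[c]["pose"]).round(2).tolist(),S[c]["K"][0][0])
    for l in("plate_grip","plate_hole","plate_tongue","baker_pin","baker_lip","board"):
        print(l,[((np.array(r["at"])*WH).round(1).tolist(),round(r["confidence"],2)) for r in finder.pinpoint(l,c)][:4])
im=np.vstack([cv2.resize(S[c]["img"],(400,300)) for c in S]);
save("a.png",cv2.resize(S["scene"]["img"],(800,600)));save("b.png",cv2.resize(S["top"]["img"],(800,600)))
E
```

```text
scene [[-0.55, -0.55, 0.63, 1433.14], [0.84, -0.36, 0.42, 606.41], [-0.0, 0.75, 0.66, 1029.2], [0.0, 0.0, 0.0, 1.0]] 397.8667666587294
plate_grip [([408.3, 221.3], 0.72), ([371.1, 169.3], 0.63), ([327.1, 216.7], 0.61)]
plate_hole [([329.7, 218.5], 0.88), ([398.0, 233.0], 0.78), ([381.9, 172.5], 0.71)]
plate_tongue [([436.3, 230.0], 0.9), ([306.9, 234.6], 0.67), ([335.6, 190.6], 0.59)]
baker_pin [([209.9, 155.9], 0.84), ([318.9, 230.1], 0.16)]
baker_lip [([181.4, 174.6], 0.91), ([270.1, 184.1], 0.19)]
board [([320.3, 227.5], 0.89)]
top [[0.01, 1.0, -0.04, 422.44], [-1.0, 0.01, -0.01, -1.13], [-0.01, 0.04, 1.0, 1526.35], [0.0, 0.0, 0.0, 1.0]] 412.9226326083384
plate_grip [([184.6, 197.1], 0.89), ([168.5, 285.8], 0.6), ([120.7, 227.4], 0.55)]
plate_hole [([183.4, 204.0], 0.94), ([168.7, 297.2], 0.85), ([130.5, 223.0], 0.7)]
plate_tongue [([196.1, 243.8], 0.97), ([194.5, 164.2], 0.88), ([92.6, 247.9], 0.73)]
baker_pin [([329.7, 193.8], 0.72)]
baker_lip [([333.7, 154.3], 0.82)]
board []
```

View pics/a.png

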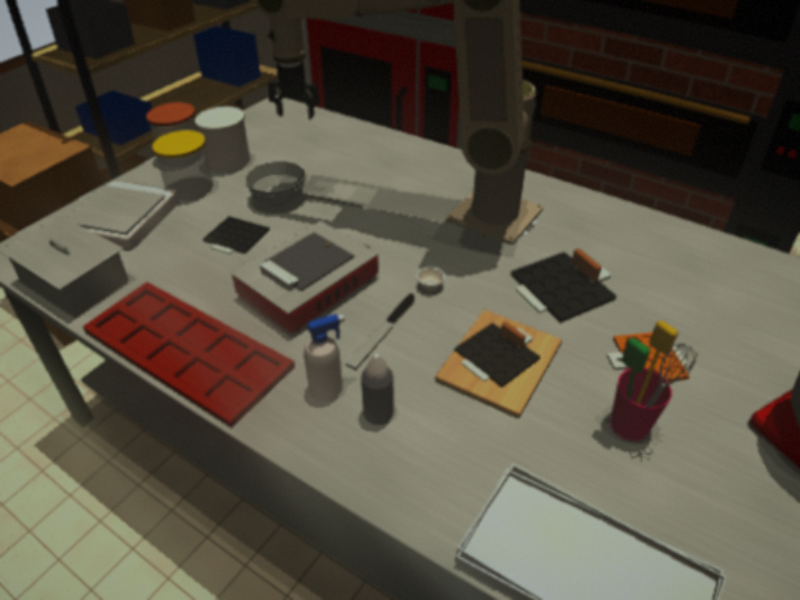

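View pics/b.png

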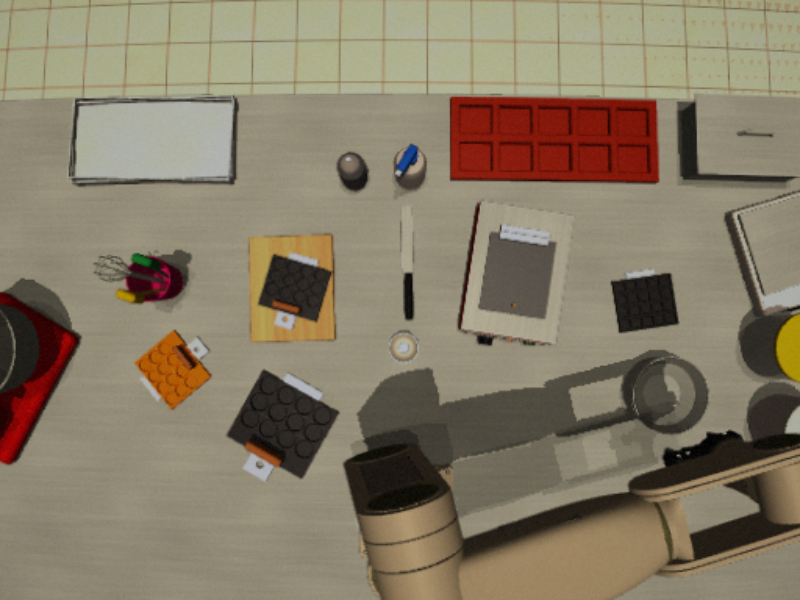

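The pictures show three grip plates. In the 800x600 top view:
- The dark plate on the board has its grip at (287,308).
- A larger dark plate lies on the table, with its grip at (263,453).
- The orange plate's grip is at (186,356).

The spare gripless waffle plate at (645,300) also looks similar. I choose the smaller dark one, on the board. The baker is at (517,275), with its pin at (514,304) and its lip at (525,235).

```bash
cat > m.py <<'E'
from h import *
def model(T,yaw,z):
    c,s=np.cos(yaw),np.sin(yaw);return lambda p:np.array([T[0]+c*p[0]-s*p[1],T[1]+s*p[0]+c*p[1],z+p[2]])
E
python3 - <<'E'
from h import *
t=snapshot("top");s=snapshot("scene")
def pts(l,c):return [np.array(r["at"])*WH for r in finder.pinpoint(l,c)]
def near(l,c,q):
    L=pts(l,c);return min(L,key=lambda a:np.linalg.norm(a-q)).round(1) if L else None
Q={"plate_grip":((184,197),(327,212)),"plate_hole":((183,204),(330,217)),"plate_tongue":((194,164),(307,235)),"baker_pin":((329,194),(210,156)),"baker_lip":((334,154),(181,175))}
Z={"plate_grip":52,"plate_hole":18+8,"plate_tongue":22,"baker_pin":90,"baker_lip":96}
for l in Q:
    a=near(l,"top",Q[l][0]);b=near(l,"scene",Q[l][1])
    print(l,a,b,atz(t,a,Z[l]),atz(s,b,Z[l]),tri(t,a,s,b))
for l,q in(("plate_grip",(188,184)),("baker_pin",(330,175))):
    for r in finder.trace(l,"top"):
        m=r["mask"].astype(np.uint8);yx=np.argwhere(m)
        print(l,"mask",yx.mean(0)[::-1].round(1),m.sum(),cv2.minAreaRect(yx[:,::-1].astype(np.float32)))
for l in("spray_bottle","squeeze_bottle","oil_bowl","palette_knife"):print(l,[atz(t,p,0) for p in pts(l,"top")][:1])
up=lambda im,x,y,w,h:cv2.resize(im[y:y+h,x:x+w],(400,300),interpolation=cv2.INTER_CUBIC)
im=np.vstack([np.hstack([up(t["img"],150,140,80,60+12),up(t["img"],290,125,88,66+33)]),np.hstack([up(s["img"],275,195,88,66),up(s["img"],145,140,104,78)])])
save("c.png",im)
E
```

```text
plate_grip [184.3 197.4] [327.3 215.6] [470.2 277.   52. ] [489.8 280.   52. ] (array([472.1, 277.2,  35.6]), np.float64(6.3))
plate_hole [182.  202.7] [327.9 220.9] [451.6 290.   26. ] [487.3 284.5  26. ] (array([457. , 285.3,   0.9]), np.float64(21.5))
plate_tongue [194.6 163.6] [301.5 237.1] [595.6 246.6  22. ] [601.  241.3  22. ] (array([597.6, 243.7,  20.2]), np.float64(7.1))
baker_pin [330.5 195.5] [210.  155.5] [ 479.2 -240.6   90. ] [ 476.2 -241.4   90. ] (array([ 478.9, -239.7,   92.4]), np.float64(1.0))
baker_lip [337.4 153.6] [181.4 175.6] [ 625.5 -264.    96. ] [ 638.3 -247.9   96. ] (array([ 626.1, -264.7,   80.5]), np.float64(5.3))
plate_grip mask [180.1 271.6] 3071 ((178.98587036132812, 273.82550048828125), (56.52883529663086, 67.11585235595703), 29.05460548400879)
plate_grip mask [188.3 184. ] 1471 ((187.90000915527344, 185.8000030517578), (38.8960075378418, 47.11793518066406), 18.434947967529297)
plate_grip mask [110.8 235.4] 1454 ((112.26016998291016, 234.6078643798828), (39.144691467285156, 45.94589614868164), 49.08561706542969)
baker_pin mask [329.9 175.2] 5326 ((329.98040771484375, 177.03736877441406), (64.32192993164062, 89.559814453125), 9.211027145385742)
spray_bottle [array([792.5,  -3.1,   0. ])]
squeeze_bottle [array([782. , 124.3,   0. ])]
oil_bowl [array([387.8,  19.3,   0. ])]
palette_knife [array([589.4,   3. ,   0. ])]
```

View pics/c.png

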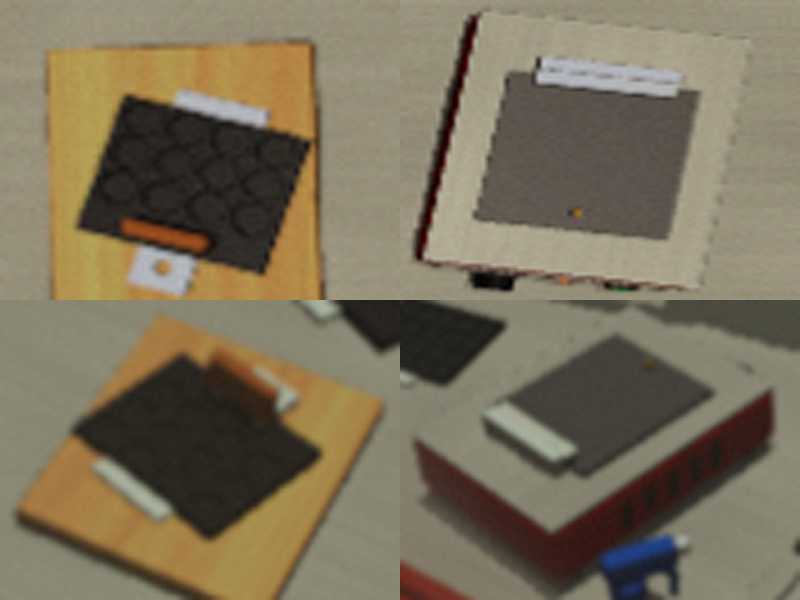

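The crop confirms the choice: a dark 12-well plate with an orange-brown grip, lying on the board. Its hole is at (161,268) of the crop, and the baker's pin is at (576,212). Next I fit both poses from these features.

```bash
python3 - <<'E'
from h import *
from scipy.optimize import least_squares as LS
t=snapshot("top");s=snapshot("scene")
def un(p,o,sc): return (np.array(p)+.5)/np.array(sc)-.5+np.array(o)
A=lambda p:(t,un(p,(150,140),(5,300/72)));B=lambda p:(t,un(p,(290,125),(400/88,300/99)))
C=lambda p:(s,un(p,(275,195),(400/88,)*2));D=lambda p:(s,un(p,(145,140),(400/104,)*2))
def W(v,p,z): c,n=np.cos(v[2]),np.sin(v[2]);return [v[0]+c*p[0]-n*p[1],v[1]+n*p[0]+c*p[1],z+p[2]]
G=28 # local origin = hole
plate=[((0,0,6),A((161,268))),((G,0,50),A((166,236))),((124+14,72,10),A((125,95))),((138,-72,10),A((310,142))),((14,-72,10),A((263,273))),((14,72,10),A((77,228))),
((154,35,4),A((178,90))),((154,-35,4),A((270,115))),
((138,72,10),C((210,240))),((14,72,10),C((322,155))),((138,-72,10),C((75,130))),((14,-72,10),C((185,52)))]
bak=[((0,0,9),B((176,211))),((143,55,13),B((136,83))),((143,-55,13),B((278,97))),(("f",75,0),B((74,219))),(("f",-75,0),B((270,240))),
((0,0,9),D((249,62))),(("f",-75,0),D((218,35))),(("f",75,0),D((315,92))),(("r",75,0),D((185,175)))]
def fit(obs,z,x0,cams=(0,1)):
    def f(v):
        r=[]
        for p,(c,q) in obs:
            if (c is s)*1 not in cams: continue
            p=list(p)
            if p[0]=="f":p[0]=v[3]
            if p[0]=="r":p[0]=v[3]+176
            r.append(proj(c,W(v,p,z))-q)
        return np.concatenate(r)
    r=LS(f,x0,loss="soft_l1");return r.x,f(r.x).reshape(-1,2).round(1).tolist()
for cams in((0,1),(0,),(1,)):
    x,r=fit(plate,18,[450,290,-.3],cams);print("hole",x.round(3),np.degrees(x[2]).round(2),"grip",np.round(W(x,(28,0,34),18),1),r)
    x,r=fit(bak,88,[479,-240,-.1,-20],cams);print("pin",x.round(3),np.degrees(x[2]).round(2),r)
print(sense())
E
```

```text
hole [ 4.48740e+02  2.88266e+02 -2.80000e-01] -16.04 grip [475.6 280.5  52. ] [[0.8, -0.4], [-0.3, -0.6], [0.1, -0.6], [0.5, -0.9], [0.1, 0.3], [-0.2, -0.1], [0.6, -0.6], [0.3, -1.3], [1.7, -1.8], [1.3, -1.3], [0.7, -1.5], [0.8, -0.5]]
pin [ 4.82308e+02 -2.33505e+02 -1.55000e-01 -1.83340e+01] -8.91 [[0.5, 0.2], [0.2, -0.7], [0.0, -0.2], [0.5, -0.6], [-0.3, -0.6], [1.1, -0.3], [0.1, -0.8], [0.8, -0.6], [0.1, -0.0]]
hole [ 4.46818e+02  2.89123e+02 -2.81000e-01] -16.1 grip [473.7 281.4  52. ] [[0.5, 0.1], [-0.6, -0.0], [-0.1, -0.1], [0.3, -0.3], [-0.2, 0.8], [-0.4, 0.4], [0.4, -0.0], [0.1, -0.7]]
pin [ 4.81548e+02 -2.33024e+02 -1.54000e-01 -1.96200e+01] -8.84 [[0.3, 0.4], [-0.0, -0.5], [-0.2, 0.0], [0.3, 0.0], [-0.5, -0.0]]
hole [ 4.56518e+02  2.88374e+02 -2.88000e-01] -16.51 grip [483.4 280.4  52. ] [[0.3, -0.4], [0.3, 0.2], [-0.5, -0.4], [-0.1, 0.7]]
pin [ 4.87319e+02 -2.34148e+02 -1.54000e-01 -2.10110e+01] -8.85 [[0.2, 0.3], [-0.3, -0.5], [0.4, -0.3], [-0.3, 0.3]]
{'time': 1.7, 'joint_pos': array([-7.56533630e+01,  7.47445884e+00,  8.52674822e+01,  5.84813643e-04,
        8.72632778e+01, -4.89468791e+00]), 'qd': array([-0.02788997, -0.02708809,  0.0321714 , -0.04125844, -0.14002005,
       -0.0673654 ]), 'joint_efforts': array([ 4.47202856e-04, -5.69303834e+01, -5.00853217e+01, -2.38019584e-04,
        1.38401909e-03, -1.96007289e-05]), 'tool_pos': array([ 197.7344935 , -566.47004246,  231.2609168 ]), 'tcp_rot': array([-1.79994850e+02, -1.02731145e-03,  1.92412969e+01]), 'ft_force': array([-0.30246395,  0.10024017, -0.00588   ]), 'wrist_torque': array([-0.01365805,  0.01399938,  0.00968337]), 'grip_force': 0.0, 'finger_gap': 85.46320385250918}
```

Emit:
send_rows([
  [[5,7.5,0],[0,0,0.35]],
  [[9.5,15,0],[0,0,0.6]],
  [[9.5,15,0],[0,0,0.95]],
  [[9.5,15,0],[0,0,0.954]],
  [[9.5,15,0],[0,0,0.954]],
  [[9.5,17,-0.5],[0,0,0.954]],
  [[9.5,19,-1],[0,0,0.954]],
  [[9.4,22,-1.5],[0,0,0.954]],
  [[9.3,25,-2.2],[0,0,0.954]],
  [[9.23,28.25,-3],[0,0,0.954]],
], fingers=0, squeeze=70)

```text
time: 2.95
tool_pos: [444.2, -3.5, 193.6]
tcp_rot: [179.9, -0.0, 73.9]
ft_force: [1.4, 0.5, -0.4]
finger_gap: 85.7
grip_force: 0.0
```

Emit:
send_rows([
  [[0.8,8.5,-1.5],[0,0,0]],
  [[0.8,8.5,-1.5],[0,0,0]],
  [[0.8,8.5,-1.5],[0,0,0]],
  [[0.8,8.5,-1.5],[0,0,0]],
  [[0.8,8.5,-1.5],[0,0,0]],
  [[0.8,8.5,-1.5],[0,0,0]],
  [[0.8,8.5,-1.5],[0,0,0]],
  [[0.8,8.5,-1.5],[0,0,0]],
])

```text
time: 3.95
tool_pos: [468.4, 248.3, 148.9]
tcp_rot: [180.0, -0.0, 73.8]
ft_force: [-0.4, 0.8, -0.5]
finger_gap: 85.7
grip_force: 0.0
```

Emit:
send_rows([
  [[0.2,1.05,0],[0,0,0]],
  [[0.2,1.05,-1],[0,0,0]],
  [[0.2,1.05,-2],[0,0,0]],
  [[0.2,1.05,-2.8],[0,0,0]],
  [[0.2,1.05,-3.4],[0,0,0]],
  [[0.2,1.05,-3.75],[0,0,0]],
  [[0.2,1.05,-3.75],[0,0,0]],
  [[0.2,1.05,-3.75],[0,0,0]],
])

```text
time: 4.95
tool_pos: [474.7, 281.3, 36.9]
tcp_rot: [179.9, -0.1, 73.9]
ft_force: [0.3, 0.1, 0.2]
finger_gap: 85.5
grip_force: 0.0
```

Emit:
send_rows([
  [[0,0,0],[0,0,0]],
  [[0,0,0],[0,0,0]],
  [[0,0,0],[0,0,0]],
  [[0,0,0],[0,0,0]],
  [[0,0,0],[0,0,0]],
  [[0,0,0],[0,0,0]],
  [[0,0,0],[0,0,0]],
  [[0,0,0],[0,0,0]],
], fingers=1, squeeze=70)

```text
time: 5.95
tool_pos: [474.5, 281.2, 36.4]
tcp_rot: [179.9, -0.0, 73.9]
ft_force: [2.7, -0.9, 5.4]
finger_gap: 13.1
grip_force: 69.4
```

Emit:
send_rows([
  [[0,0,0.3],[0,0,0]],
  [[0,0,1],[0,0,0]],
  [[0,0,2.2],[0,0,0]],
  [[0,0,3.6],[0,0,0]],
  [[0.1,-0.6,4.8],[0,0,0]],
  [[0.2,-2,5.4],[0,0,0.03]],
  [[0.3,-3.6,5.6],[0,0,0.06]],
  [[0.4,-5.2,5.6],[0,0,0.09]],
  [[0.5,-6.8,5.6],[0,0,0.12]],
  [[0.5,-8.4,5.6],[0,0,0.126]],
])

```text
time: 7.2
tool_pos: [487.5, 27.8, 202.8]
tcp_rot: [-179.8, -0.0, 81.2]
ft_force: [1.6, -0.5, -4.7]
finger_gap: 13.4
grip_force: 68.6
```

Emit:
send_rows([
  [[0,-1.6,0],[0,0,0]],
  [[0,-3.2,0],[0,0,0]],
  [[-0.1,-4.8,0],[0,0,0]],
  [[-0.3,-6.2,0],[0,0,0]],
  [[-0.5,-7.4,0],[0,0,0]],
  [[-0.6,-8.2,0],[0,0,0]],
  [[-0.65,-8.6,0],[0,0,0]],
  [[-0.65,-8.7,0],[0,0,0]],
  [[-0.65,-8.7,0],[0,0,0]],
])

```text
time: 8.32
tool_pos: [469.3, -231.2, 203.6]
tcp_rot: [-180.0, -0.0, 81.1]
ft_force: [0.6, -0.1, -4.7]
finger_gap: 12.9
grip_force: 68.6
```

Emit:
send_rows([
  [[0,0,-0.3],[0.006,0.04,0]],
  [[0,0,-0.8],[0.013,0.085,0]],
  [[0,0,-1.3],[0.02,0.13,0]],
  [[0,0,-1.7],[0.027,0.1725,0]],
  [[0,0,-1.75],[0.027,0.1725,0]],
  [[0,0,-1.75],[0.027,0.1725,0]],
  [[0,0,-1.75],[0.027,0.1725,0]],
])

```text
time: 9.2
tool_pos: [469.8, -232.0, 152.3]
tcp_rot: [-170.1, 0.0, 81.1]
ft_force: [-0.4, -0.6, -5.4]
finger_gap: 13.0
grip_force: 69.1
```

```bash
python3 - <<'E'
from h import *
t=snapshot("top");s=snapshot("scene")
up=lambda im,x,y,w,h:cv2.resize(im[y:y+h,x:x+w],(400,600),interpolation=cv2.INTER_CUBIC)
save("d.png",np.hstack([up(t["img"],290,135,60,90),up(s["img"],160,110,80,120)]))
q=sense();print(q["tool_pos"],q["tcp_rot"])
E
```

```text
[ 469.65297072 -232.12628714  152.2579909 ] [-1.70094383e+02  2.47129221e-02  8.11137967e+01]
```

View pics/d.png

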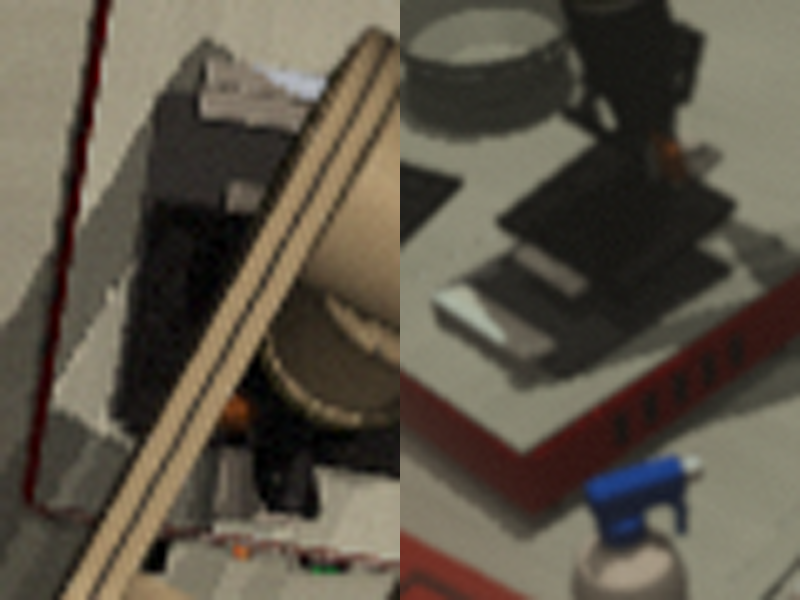

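The picture shows the plate held 10° front-up in front of the lip. The tongue end in the scene crop runs (115,255) to (185,293). In the top crop the tongue's left corner is (228,183) and the lip's left front corner is (203,118). I check the plate's place in the hand from these.

```bash
python3 - <<'E'
from h import *
from scipy.spatial.transform import Rotation as Ro
t=snapshot("top");s=snapshot("scene");q=sense()
T=np.array(q["tool_pos"]);R=Ro.from_euler("xyz",q["tcp_rot"],degrees=True).as_matrix()
# plate axes: x=tool y, z=-tool z, y = z cross x
P=np.c_[R[:,1],np.cross(-R[:,2],R[:,1]),-R[:,2]];print(P.round(3).tolist())
w=lambda p:T+P@(np.array(p,float)-[28,0,18.4])
un=lambda p,o,sc:(np.array(p)+.5)/sc-.5+np.array(o)
tc=lambda p:((np.array(p)+.5)-0); 
for n,c,o,sc,L in(("top",t,(290,135),400/60,[("rl",(138,72,10),(150,205)),("fl",(14,72,10),(113,420)),("tl",(154,35,4),(228,183)),("griptop",(28,32,50),(225,405))]),
  ("scene",s,(160,110),5.,[("rr",(138,-72,10),(97,222)),("fl",(14,72,10),(335,210)),("tr",(154,-35,4),(115,248)),("tl",(154,35,4),(186,288))])):
    for k,p,m in L:
        z=w(p)[2];m=un(m,o,sc);a=atz(c,m,z);d=a-w(p)
        print(n,k,"meas-pred in plate axes",(P[:,:2].T@d).round(1))
B=np.array([480,-233]);yw=np.radians(-8.85)
for n,c,o,sc,L in(("top",t,(290,135),400/60,[((143,55),(203,118))]),("scene",s,(160,110),5.,[((-19+176,75),(115,387))])):
    for p,m in L: print(n,atz(c,un(m,o,sc),101 if n=="top" else 88))
h=w((0,0,0));print("hole",h,"tongue",w((154,0,0)))
E
```

```text
[[0.973, 0.155, 0.171], [-0.152, 0.988, -0.026], [-0.173, -0.0, 0.985]]
top rl meas-pred in plate axes [-6.6  4.7]
top fl meas-pred in plate axes [2.6 8.4]
top tl meas-pred in plate axes [-2.4  2.8]
top griptop meas-pred in plate axes [-3.7 -0.8]
scene rr meas-pred in plate axes [4.3 3.9]
scene fl meas-pred in plate axes [13.2  7.3]
scene tr meas-pred in plate axes [-4.9 -6.6]
scene tl meas-pred in plate axes [-8.4  1.1]
top [ 628.9 -202.5  101. ]
scene [ 678.2 -208.3   88. ]
hole [ 439.13857411 -227.39801526  138.68688654] tongue [ 589.00409032 -250.85453062  112.11398794]
```

Emit:
send_rows([
  [[0,0.03,-0.25],[0,0,0]],
  [[0,0.03,-0.5],[0,0,0]],
  [[0,0.03,-0.65],[0,0,0]],
  [[0,0.03,-0.7],[0,0,0]],
  [[0,0.03,-0.7],[0,0,0]],
])

```text
time: 10.02
tool_pos: [469.4, -231.1, 130.3]
tcp_rot: [-170.0, -0.0, 81.1]
ft_force: [0.0, 0.1, -5.4]
finger_gap: 12.9
grip_force: 69.0
```

Emit:
send_rows([
  [[0.15,-0.02,0],[0,0,0]],
  [[0.35,-0.05,0],[0,0,0]],
  [[0.55,-0.08,0],[0,0,0]],
  [[0.75,-0.11,0],[0,0,0]],
  [[0.9,-0.14,0],[0,0,0]],
  [[1,-0.155,0],[0,0,0]],
  [[1,-0.155,0],[0,0,0]],
])

```text
time: 10.9
tool_pos: [499.5, -235.7, 130.3]
tcp_rot: [-170.0, -0.0, 81.1]
ft_force: [0.3, 0.3, -5.7]
finger_gap: 13.1
grip_force: 69.1
```

```bash
cat > look.py <<'E'
import sys
from h import *
from scipy.spatial.transform import Rotation as Ro
s=snapshot("scene");t=snapshot("top");q=sense()
up=lambda im,x,y,w,h:cv2.resize(im[y:y+h,x:x+w],(400,600),interpolation=cv2.INTER_CUBIC)
save(sys.argv[1],np.hstack([up(t["img"],290,135,60,90),up(s["img"],160,110,80,120)]))
T=np.array(q["tool_pos"]);R=Ro.from_euler("xyz",q["tcp_rot"],degrees=True).as_matrix()
P=np.c_[R[:,1],np.cross(-R[:,2],R[:,1]),-R[:,2]];a=np.radians(-8.85)
B=np.array([[np.cos(a),np.sin(a),0],[-np.sin(a),np.cos(a),0],[0,0,1]])
for n,x in(("hole",0),("tongue",154)):print(n,(B@(T+P@np.array([x-28,0,-18.4])-[481.8,-233.2,88])).round(1))
print(T.round(1),q["tcp_rot"].round(2),q["ft_force"].round(1),q["wrist_torque"].round(2),q["time"])
E
python3 look.py e.png
```

```text
hole [-13.2   0.2  29.1]
tongue [138.5   0.2   2.3]
[ 499.2 -235.7  130.3] [-1.6998e+02 -1.0000e-02  8.1120e+01] [ 0.  -0.7 -5.2] [-0.   -0.05  0.07] 11.0
```

View pics/e.png

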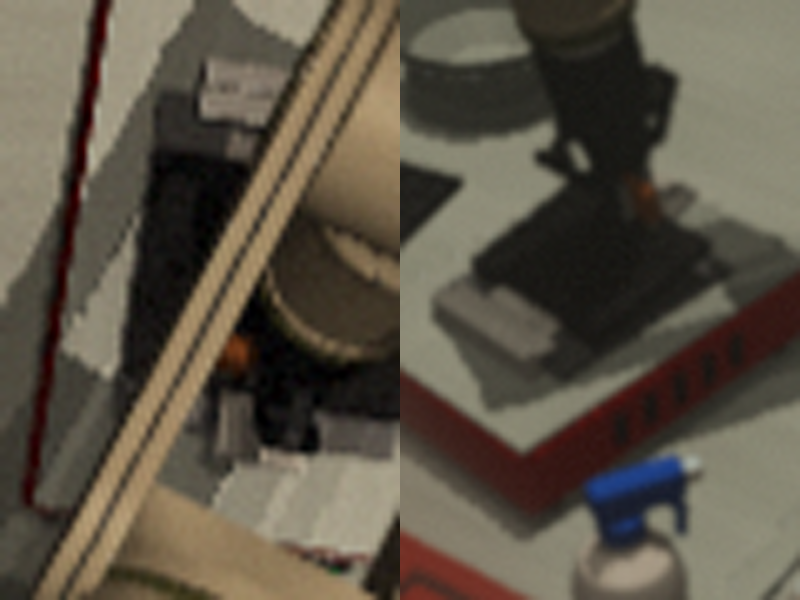

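The tongue is in line with the lip and about 5 mm short of it, with its left front corner at (230,133) and the lip's corner at (203,122). Sideways the plate looks about 3 mm too far left, so I check its left edge numerically.

```bash
python3 - <<'E'
from h import *
from scipy.spatial.transform import Rotation as Ro
t=snapshot("top");q=sense();g=t["img"].astype(float).mean(2)
T=np.array(q["tool_pos"]);R=Ro.from_euler("xyz",q["tcp_rot"],degrees=True).as_matrix()
P=np.c_[R[:,1],np.cross(-R[:,2],R[:,1]),-R[:,2]];a=np.radians(-8.85)
w=lambda p:proj(t,T+P@(np.array(p,float)-[28,0,18.4])).round(1).tolist()
b=lambda p:proj(t,[481.8+np.cos(a)*p[0]-np.sin(a)*p[1],-233.2+np.sin(a)*p[0]+np.cos(a)*p[1],88+p[2]]).round(1).tolist()
print("plate left top edge rear,mid,front",[w((x,72,10)) for x in(138,110,80,50,14)],"tongueL",w((154,35,4)),w((138,35,4)),"grip top left",w((21,32,50)),w((35,32,50)),"ear L front",w((-20,22,8)))
print("bed rearleft",b((157,75,0)),"bed at150,130",b((150,75,0)),b((130,75,0)),"lip FL,RL",b((143,55,13)),b((159,55,13)))
for r in list(range(142,172,2))+[176,182,188]:print(r,g[r,304:332].round().astype(int).tolist())
print("ear")
for r in (194,197,200,203):print(r,g[r,318:346].round().astype(int).tolist())
E
```

```text
plate left top edge rear,mid,front [[314.0, 155.9], [312.9, 163.5], [311.8, 171.8], [310.6, 180.1], [309.2, 190.2]] tongueL [324.7, 153.8] [324.2, 158.1] grip top left [323.1, 187.5] [323.6, 183.4] ear L front [322.3, 202.4]
bed rearleft [314.0, 147.2] bed at150,130 [313.7, 149.2] [312.9, 154.8] lip FL,RL [319.6, 151.5] [320.3, 147.0]
142 [18, 76, 140, 145, 146, 146, 144, 147, 150, 146, 83, 80, 79, 80, 79, 81, 80, 77, 81, 85, 84, 81, 83, 80, 80, 76, 82, 84]
144 [23, 142, 146, 145, 147, 149, 147, 147, 147, 120, 83, 77, 75, 80, 76, 79, 61, 116, 113, 108, 98, 93, 93, 100, 91, 93, 84, 83]
146 [26, 148, 145, 147, 147, 147, 144, 149, 123, 81, 81, 78, 80, 79, 81, 69, 37, 129, 120, 117, 119, 118, 115, 119, 115, 117, 117, 117]
148 [58, 140, 147, 146, 146, 144, 143, 124, 89, 68, 57, 57, 63, 65, 68, 50, 84, 104, 106, 85, 101, 96, 129, 117, 117, 105, 101, 104]
150 [118, 142, 149, 150, 148, 144, 87, 82, 78, 53, 42, 42, 45, 45, 41, 31, 128, 118, 116, 119, 118, 118, 115, 118, 121, 116, 113, 66]
152 [149, 146, 147, 150, 147, 89, 81, 82, 82, 36, 44, 44, 42, 41, 43, 33, 83, 99, 94, 85, 91, 95, 105, 12
[... 1248 characters left out ...]
, 9, 20, 14, 9, 17, 16, 26, 98, 133, 132, 114, 52, 118, 132, 134, 103, 14, 2, 4, 7, 18, 37]
188 [132, 130, 128, 131, 54, 23, 19, 22, 29, 30, 107, 131, 131, 118, 58, 117, 131, 134, 107, 38, 47, 52, 61, 22, 21, 5, 10, 9]
ear
194 [132, 109, 62, 26, 19, 56, 63, 55, 57, 42, 15, 7, 9, 8, 4, 11, 24, 28, 20, 14, 9, 24, 20, 19, 25, 25, 23, 25]
197 [87, 86, 48, 32, 24, 103, 71, 75, 59, 51, 7, 4, 19, 23, 18, 25, 33, 30, 40, 48, 69, 55, 47, 46, 41, 36, 33, 27]
200 [72, 74, 57, 40, 60, 99, 75, 76, 58, 58, 46, 14, 13, 16, 27, 39, 38, 26, 6, 24, 86, 76, 72, 71, 74, 76, 81, 83]
203 [83, 69, 59, 46, 64, 61, 62, 66, 52, 54, 56, 131, 124, 122, 114, 107, 119, 120, 88, 109, 126, 119, 118, 112, 116, 117, 105, 97]
```

Emit:
send_rows([
  [[0.03,-0.02,-0.03],[0,0,0]],
  [[0.1,-0.03,-0.03],[0,0,0]],
  [[0.2,-0.05,-0.03],[0,0,0]],
  [[0.3,-0.065,-0.03],[0,0,0]],
  [[0.4,-0.08,-0.03],[0,0,0]],
  [[0.48,-0.09,-0.03],[0,0,0]],
  [[0.525,-0.1,-0.03],[0,0,0]],
  [[0.525,-0.1,-0.03],[0,0,0]],
])

```text
time: 12.05
tool_pos: [515.2, -238.7, 129.5]
tcp_rot: [-170.0, -0.0, 81.1]
ft_force: [0.1, 0.2, -4.9]
finger_gap: 12.9
grip_force: 69.1
```

```bash
python3 look.py f.png
```

```text
hole [ 3.  -0.3 28.2]
tongue [154.6  -0.4   1.4]
[ 515.1 -238.7  129.5] [-169.99   -0.     81.12] [ 0.2 -1.  -5.5] [ 0.03 -0.02 -0.02] 12.15
```

View pics/f.png

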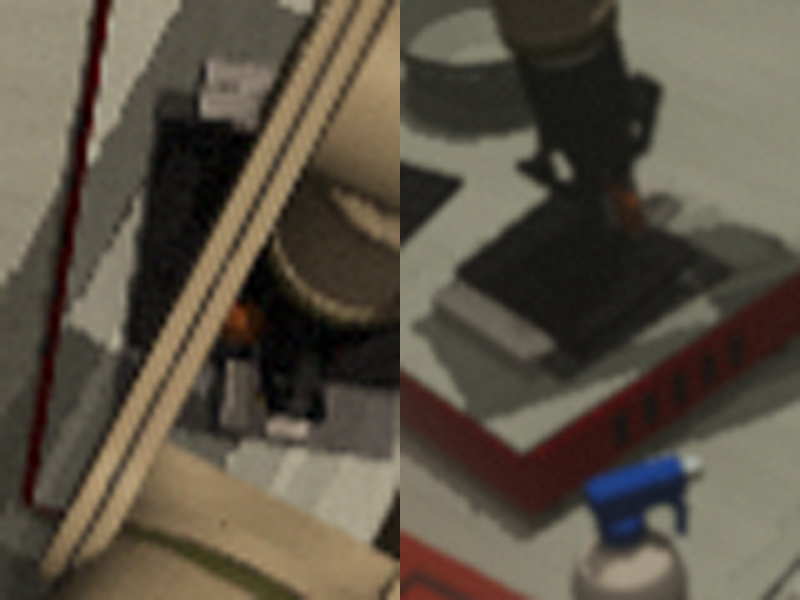

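The tongue is now under the lip with no contact force. The ear, at (690,205) in the crop, is above the pin. I lower the front to 4° first.

Emit:
send_rows([
  [[-0.02,0.003,-0.07],[-0.0027,-0.017,0]],
  [[-0.04,0.006,-0.15],[-0.0054,-0.035,0]],
  [[-0.06,0.009,-0.23],[-0.008,-0.052,0]],
  [[-0.08,0.012,-0.3],[-0.011,-0.069,0]],
  [[-0.1,0.015,-0.38],[-0.0135,-0.087,0]],
  [[-0.115,0.018,-0.447],[-0.0161,-0.1035,0]],
  [[-0.115,0.018,-0.447],[-0.0161,-0.1035,0]],
  [[-0.115,0.018,-0.447],[-0.0161,-0.1035,0]],
])

```text
time: 13.15
tool_pos: [511.7, -238.2, 116.2]
tcp_rot: [-176.0, -0.0, 81.1]
ft_force: [0.2, 0.4, -5.6]
finger_gap: 12.8
grip_force: 69.0
```

Emit:
send_rows([
  [[-0.01,0.001,-0.05],[-0.0015,-0.01,0]],
  [[-0.02,0.002,-0.1],[-0.003,-0.019,0]],
  [[-0.025,0.004,-0.13],[-0.004,-0.026,0]],
  [[-0.025,0.004,-0.13],[-0.004,-0.026,0]],
])

```text
time: 13.65
tool_pos: [510.8, -238.0, 112.2]
tcp_rot: [-177.5, -0.0, 81.1]
ft_force: [0.3, -0.6, -5.3]
finger_gap: 12.9
grip_force: 69.1
```

Emit:
send_rows([
  [[-0.01,0.001,-0.035],[-0.0012,-0.008,0]],
  [[-0.014,0.002,-0.065],[-0.0024,-0.016,0]],
  [[-0.02,0.003,-0.095],[-0.0035,-0.0224,0]],
  [[-0.02,0.003,-0.095],[-0.0035,-0.0224,0]],
])

```text
time: 14.15
tool_pos: [510.2, -238.0, 109.3]
tcp_rot: [-178.8, -0.0, 81.1]
ft_force: [-0.3, -0.8, -4.4]
finger_gap: 12.9
grip_force: 69.1
```

```bash
python3 look.py g.png
```

```text
hole [ 0.4 -0.3  3.5]
tongue [154.4  -0.4   0.3]
[ 510.2 -238.   109.3] [-1.7879e+02 -1.0000e-02  8.1120e+01] [ 0.5  0.1 -4. ] [0.05 0.17 0.06] 14.25
```

Emit:
send_rows([
  [[-0.004,0,-0.03],[-0.001,-0.006,0]],
  [[-0.008,0.001,-0.055],[-0.002,-0.012,0]],
  [[-0.01,0.002,-0.08],[-0.003,-0.018,0]],
  [[-0.01,0.002,-0.095],[-0.0032,-0.0207,0]],
  [[-0.01,0.002,-0.095],[-0.0032,-0.0207,0]],
])

```text
time: 14.88
tool_pos: [510.0, -237.9, 106.5]
tcp_rot: [180.0, -0.0, 81.1]
ft_force: [-0.3, -0.5, -3.5]
finger_gap: 13.1
grip_force: 69.3
```

```bash
python3 look.py g2.png
```

```text
hole [ 0.6 -0.3  0.1]
tongue [ 1.546e+02 -4.000e-01  1.000e-01]
[ 510.  -237.9  106.5] [-1.800e+02 -1.000e-02  8.112e+01] [-2.2  0.9 -2.6] [ 0.01  0.2  -0.02] 14.975
```

View pics/g2.png

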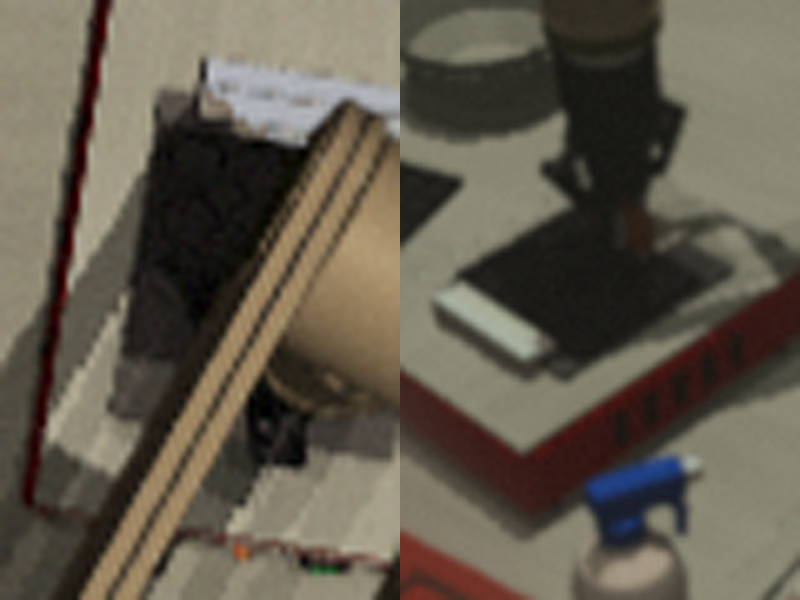

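The plate lies flat, with its tongue under the lip at (490,310). I press it down slightly to confirm it is resting on the bed before letting go.

Emit:
send_rows([
  [[0,0,-0.02],[0,0,0]],
  [[0,0,-0.03],[0,0,0]],
  [[0,0,-0.03],[0,0,0]],
])

```text
time: 15.35
tool_pos: [510.0, -238.0, 106.4]
tcp_rot: [180.0, -0.0, 81.1]
ft_force: [-6.6, 1.8, 5.2]
finger_gap: 12.6
grip_force: 70.7
```

Emit:
send_rows([
  [[0,0,0.01],[0,0,0]],
  [[0,0,0.01],[0,0,0]],
  [[0,0,0.01],[0,0,0]],
  [[0,0,0.01],[0,0,0]],
  [[0,0,0.01],[0,0,0]],
  [[0,0,0.01],[0,0,0]],
], fingers=0.6)

```text
time: 16.1
tool_pos: [510.0, -237.9, 105.8]
tcp_rot: [180.0, -0.0, 81.1]
ft_force: [0.6, -0.6, -1.0]
finger_gap: 34.2
grip_force: 0.0
```

Emit:
send_rows([
  [[0,0,0.3],[0,0,0]],
  [[0,0,1],[0,0,0]],
  [[0,0,2],[0,0,0]],
  [[0,0,3.3],[0,0,0]],
  [[-1,-1.5,4],[0,0,0]],
  [[-2,-3,4],[0,0,0]],
  [[-3.5,-5,4],[0,0,0]],
  [[-5,-7,4],[0,0,0]],
  [[-5,-7,4],[0,0,0]],
  [[-5,-7,4],[0,0,0]],
])

```text
time: 17.35
tool_pos: [358.6, -449.4, 226.5]
tcp_rot: [180.0, 0.0, 80.9]
ft_force: [0.8, 0.6, 0.5]
finger_gap: 34.1
grip_force: 0.0
```

```bash
python3 - <<'E'
from h import *
t=snapshot("top");s=snapshot("scene")
up=lambda im,x,y,w,h:cv2.resize(im[y:y+h,x:x+w],(400,600),interpolation=cv2.INTER_CUBIC)
save("i.png",np.hstack([up(t["img"],300,135,60,90),up(s["img"],160,110,80,120)]))
E
```

```text
(no output)
```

View pics/i.png

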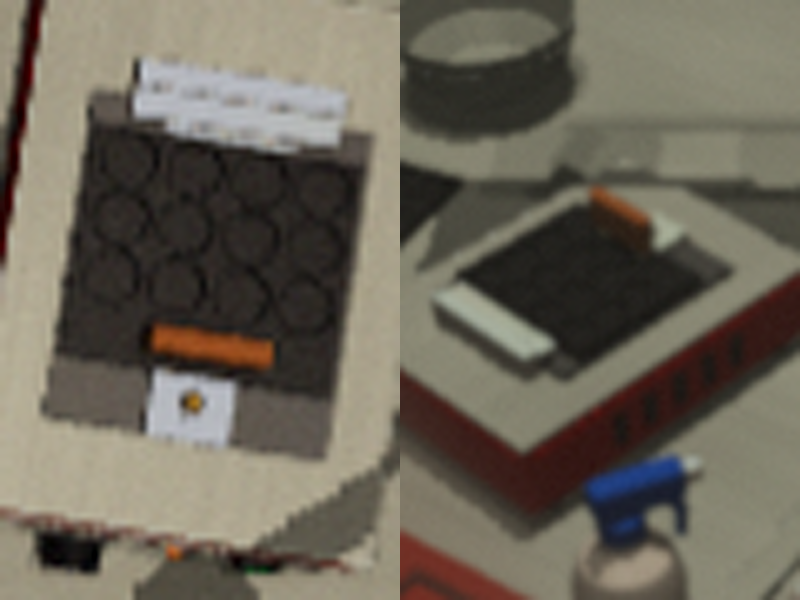

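The pin shows in the hole at (193,402). The plate lies flat and square on the bed, and the tongue is under the lip at (250,135).

```bash
python3 -c "
from bench import order
print(order.hand_in())"
```

```text
the job is handed in; nothing more can be done
None
```

The mini-pancake plate lies flat and square on the red baker, with its tongue under the lip and the pin in the hole; it was let go and the job handed in at about 17.5 s, with no verdict returned.

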